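# Brush the broken pellet off the press die bed

### The arm

A 6-joint arm with a two-finger parallel gripper is mounted at the origin on the work surface. World frame = base frame: x ahead of the robot, y to its left, z up, the work surface at z = 0. Lengths are in mm, angles in rad, forces in N, time in s.
With the tool pointing down it reaches from about 300 to 850 mm from the base axis. Payload 4.2 kg.
Tool frame: the origin (TCP) lies on the front face of the gripper's body, between the roots of the fingers; the fingertips stand manip.tips_ahead ahead of it and the grasp point (between the pads) lies 60 mm ahead of it (manip.tips_ahead is the distance from the TCP to the fingertips, in mm); z points along the fingers, x is the direction in which the jaws open and shut, and the axes are right-handed (so a half turn about z gives the same grasp; the last joint's range is limited). The gripper opens to 91 mm and grips with 3 to 60 N. Pads are 32 mm wide; open, the fingers measure 118 mm over their backs; the gripper's body (76 mm by 178 mm) begins 60 mm behind the grasp point.
Start: joints at [1.211, 0.32, 1.565, -0, 1.257, -0.02], TCP at [191.647, 542.131, 292.276] pointing down, gripper open.
Joint ranges: [-3.11, 3.11], [-0.84, 2.01], [0.21, 2.61], [-1.34, 4.49], [0.05, 2.63], [-2.56, 2.56]. Speed limits (rad/s): [2.57, 2.57, 3.14, 3.14, 3.14, 3.14].

### API

Orientations are given as a unit quaternion [w, x, y, z].
In Python, from workcell import manip gives the robot as it stands. The module is installed in compiled form; this text tells all that it offers.
- The arm moves only by the tool servo_tool, never from a script. Its argument "motion" is a list of rows, each an object of numbers: "hand": the finger opening in mm, from 0 to 91.2; "dx", "dy", "dz": the shift along the tool's x, y, z in mm; "spin": the turn about the tool's z in rad. In form: [{"hand": .., "dx": .., "dy": .., "dz": .., "spin": ..}, ...]. A call has 1 to 12 rows; each row is the pose to reach, as a shift and turn from the pose commanded when the call began, along the tool's axes at that moment; what a row does not reach only later rows make up. A row lasts 1/10 s, in which the tool goes at most 50 mm and 8.59 degrees, less where a joint would pass 70% of its speed; a pose out of reach is approached as far as the arm can. A call with a gripper value outside its range is refused whole. The fingers move at their own pace and stop on an object; the grip force is fixed at half the most. Time passes only in rows, so rows that repeat a pose let the fingers close. It gives the time, the measured TCP pose, the force and the opening at its end, in the units of the state.
- manip.observe(): the state, without advancing time (a new reading comes with each control period).
- manip.snapshot(name): name is "scene" or "top" or "wrist"; returns a dict with "image" (480x640x3 uint8, red, green, blue), "fovy" (degrees; the focal length in pixels is half the picture's height over the tangent of half this angle, whatever the lens; pixels are square), "cx", "cy" (the principal point, pixels), "xyz" and "orientation" of the camera in the world. Camera axes: x right, y up, looking along -z (the intrinsics and any distortion apply to the point x, -y, -z); pixel columns grow to the right and rows downward; lengths in mm; the calibration is good to about 2 mm. A picture is of the moment at which its call begins. There is no depth.
- manip.close_job(): hands the job in, once; it reports no verdict.
The state is a dict: "time_s": time; "q": joint angles; "qd": joint speeds; "joint_efforts": joint torques, N m; "position": TCP position; "tcp_rot": TCP orientation; "wrist_force": force on the tool from outside, world axes, zero at the start; "torque": the same for the moment, N m; "width": finger opening in mm.
Only numpy, scipy, OpenCV 4.12 (cv2) and the standard library are available. Lean on these libraries where they do the work, as an engineer would, in place of code of your own. Each camera call takes 0.05 s, during which the arm holds its last target. There are 200 camera calls.

### The job

Take the brush with the blue grip (not the red one) and sweep both lumps of broken pellet along the die bed, off its open end and into the green catch tray; move the lumps with the brush, never with the gripper. Then stand the blue brush, bristles down, on the bench clear of the die set and let go.

Things in the scene. Friction and masses are not known exactly. Their poses are not given: they have to be found in the camera images.
- press: Fixed steel die bed with green catch tray. Origin on the bench, mid-width; z up, x along the bed to the tray (robot's left, within 18 deg), y across. mm: bed top z 30, x -90..80, y -55..55; side rails (15 wide) and back stop (x -100..-90) 12 higher; end x 80 open. Tray x 80..200, y -70..70, wall tops z 34, floor z 4. Two pillars, 18 thick, at x -80, y +/-85, tops z 100.
- brush_grip (a point): Centre of the loose 160 g brush's blue grip: a block 22 (x) by 46 (y) by 50 mm high, 64 mm above the bristle ends. Axes: x the thin way (sweeps either way), y along the width, z up. Below it a wooden back 34 x 94 mm, 14 thick, then black bristles 30 x 90 mm, 25 long, rigid as a block. Stands on its bristles on the bench, beside a like brush with a red grip; their places may be swapped.
- lump_a_mid (a point): Centre of a loose reddish-brown lump of pressed pellet, about 24 x 20 x 14 mm high, 10 to 20 g, lying on the die bed in its half on the press's -y side, at least 50 mm ahead of the back stop.
- lump_b_mid (a point): Centre of the other lump, of the same kind, size and colour, on the press's +y side of the bed, at least 50 mm ahead of the back stop.
Not all that is in view belongs to the job. Leave any black or purple look-alike of the part that bears lump_b_mid alone.

How it is judged:
By the outcome, as a careful person would: the job done as asked, in the order asked, and still so for the second after the job is handed in, with the robot touching nothing.
It also fails if it takes over 51 s, if anything falls off the work surface, if the arm or the gripper's body presses on something with over 40 N, if the wrist force passes 120 N, or if a joint passes its speed limit or range.

## Working session

There is one attempt and no reset: what is moved stays moved. The work goes in short steps, Python scripts to look and compute and a tool call to move; the robot and the scene stay as the last step left them, time stands still between calls to the robot, and variables do not carry over. Pictures are saved under pics/ and viewed, about 8 in all and at most 12, crops included, and the job is handed in when it is done.

Besides the shell and the picture viewer there is one more tool, called as name(argument=value, ...), one argument or row to a line, values as JSON. servo_tool: Moves the arm, as the interface text tells. Its arguments: {"type":"object","properties":{"motion":{"type":"array","items":{"type":"object","properties":{"hand":{"type":"number"},"dx":{"type":"number"},"dy":{"type":"number"},"dz":{"type":"number"},"spin":{"type":"number"}}}}},"required":["motion"]}

```bash
mkdir -p pics
cat > h.py <<'E'
import numpy as np, cv2
from scipy.spatial.transform import Rotation as R
from workcell import manip
def snap(n,f):
    s=manip.snapshot(n); cv2.imwrite('pics/'+f,s['image'][:,:,::-1]); 
    import pickle; pickle.dump(s,open('pics/'+f+'.pkl','wb')); return s
def rot(q): return R.from_quat([q[1],q[2],q[3],q[0]]).as_matrix()
def ray(s,u,v,z):
    f=240/np.tan(np.radians(s['fovy'])/2)
    d=rot(s['orientation'])@np.array([(u-s['cx'])/f,-(v-s['cy'])/f,-1.])
    o=np.array(s['xyz']); return o+d*(z-o[2])/d[2]
E
python3 - <<'E'
from h import *
for n in('top','scene'):
    s=snap(n,n+'0.png'); print({k:v for k,v in s.items() if k!='image'})
print(manip.observe(), manip.tips_ahead)
E
```

```text
{'fovy': 44.56940008063983, 'cx': 323.6662892429303, 'cy': 238.07104127668018, 'xyz': array([378.93809792, -76.71139479, 866.83575739]), 'orientation': array([-0.70002432, -0.07150217,  0.06865331,  0.70720585])}
{'fovy': 42.813053065581904, 'cx': 323.25038988895955, 'cy': 240.40758446767404, 'xyz': array([ 978.2667574 , -429.48363672,  632.22711239]), 'orientation': array([0.83735872, 0.34811916, 0.159709  , 0.39004675])}
{'time_s': 0.1, 'q': array([ 1.21099692e+00,  3.20250535e-01,  1.56553077e+00, -7.57053858e-06,
        1.25738938e+00, -2.00101042e-02]), 'qd': array([-0.00159348, -0.00308914, -0.00254914, -0.00176853, -0.00060192,
        0.00031615]), 'joint_efforts': array([ 2.08845355e-03, -4.13331199e+01, -2.32509130e+01,  7.31201191e-02,
        4.22121864e-02, -7.91343200e-05]), 'position': array([191.5371873 , 541.82914982, 291.5014842 ]), 'tcp_rot': array([ 4.45553602e-04,  8.16481907e-01,  5.77370481e-01, -6.51185684e-04]), 'wrist_force': array([ 0.52120418,  0.03714   , -0.22981382]), 'torque': array([-0.02679958, -0.00386466, -0.00632739]), 'width': 91.08174816857125} 78.3
```

View pics/top0.png

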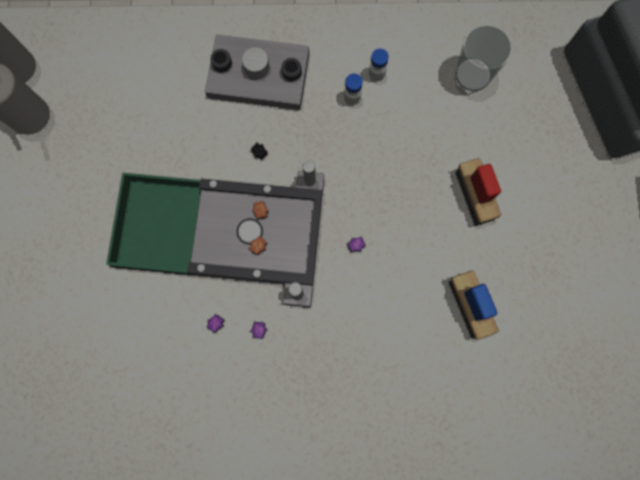

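View pics/scene0.png

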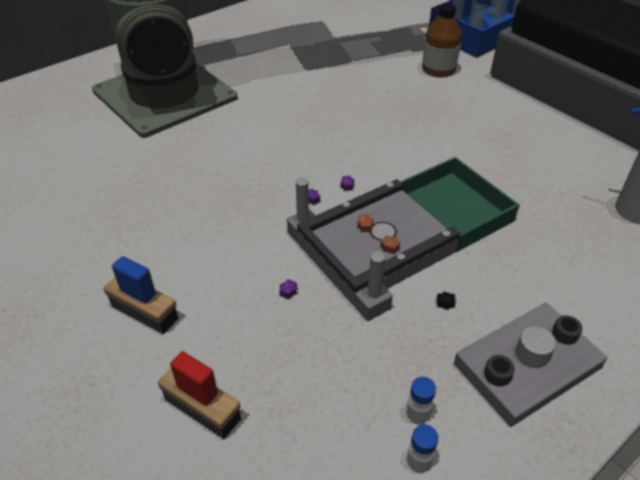

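The top view shows the blue-grip brush at about (475,303) and the red one at (480,192). The press bed spans about (200..320, 180..283), with the green tray to its left. The two reddish-brown lumps on the bed are at (260,210) and (258,245). The purple bits at (357,244), (215,323) and (259,330) and the black bit at (259,151) are decoys off the bed. The blue caps at (379,58) and (354,85) are vials.

```bash
cat > m.py <<'E'
from h import *
import pickle
def mask(im,name):
    h=cv2.cvtColor(im,cv2.COLOR_RGB2HSV)
    lo,hi={'blue':((100,120,60),(125,255,255)),'green':((60,80,20),(90,255,255)),'lump':((3,120,90),(14,255,255)),'wood':((8,60,90),(28,255,255))}[name]
    return cv2.inRange(h,lo,hi)
def blobs(im,name,amin):
    c,_=cv2.findContours(mask(im,name),cv2.RETR_EXTERNAL,cv2.CHAIN_APPROX_NONE)
    return [x for x in c if cv2.contourArea(x)>amin]
def world_rect(s,c,z):
    p=np.array([ray(s,*q[0],z)[:2] for q in c],np.float32)
    return cv2.minAreaRect(p)
E
python3 - <<'E'
from m import *
s=pickle.load(open('pics/top0.png.pkl','rb')); im=s['image']
for n,z,a in(('blue',89,150),('green',34,500),('lump',40,40),('wood',39,150)):
    for c in blobs(im,n,a):
        M=cv2.moments(c); u,v=M['m10']/M['m00'],M['m01']/M['m00']
        r=world_rect(s,c,z); print(n,(round(u),round(v)),np.round(ray(s,u,v,z)[:2],1),'rect',np.round(r[0],1),np.round(r[1],1),round(r[2],1), np.round(cv2.boxPoints(r)).tolist())
g=[(202,180),(323,187),(316,283),(188,275)]
print([np.round(ray(s,*p,42)[:2],1).tolist() for p in g])
cr=[im[150:310,100:330],im[260:350,430:520]]
a=cv2.resize(cr[0],None,fx=2.4,fy=2.4,interpolation=2);b=cv2.resize(cr[1],(240,240),interpolation=2)
o=np.zeros((384,800,3),np.uint8);o[:a.shape[0],:a.shape[1]]=a;o[:240,555:795]=b
cv2.imwrite('pics/crop1.png',o[:,:,::-1])
E
```

```text
blue (483, 301) [ 447.9 -285.1] rect [ 448.  -285.1] [42.6 20.5] 19.5 [[425.0, -283.0], [431.0, -302.0], [472.0, -288.0], [465.0, -268.0]]
blue (354, 82) [ 762.9 -119.3] rect [ 762.9 -119.3] [21.5 24.7] 89.0 [[750.0, -130.0], [775.0, -130.0], [775.0, -109.0], [751.0, -108.0]]
blue (380, 57) [ 801.3 -157.6] rect [ 802.  -157.6] [21.7 23.6] 88.5 [[790.0, -168.0], [814.0, -169.0], [814.0, -147.0], [791.0, -146.0]]
green (154, 223) [571.  172.7] rect [572.4 172.4] [117.3 138.5] 83.7 [[497.0, 122.0], [635.0, 106.0], [648.0, 223.0], [510.0, 238.0]]
lump (257, 245) [535.8  21.1] rect [536.2  21. ] [17.7 21.3] 44.7 [[522.0, 22.0], [537.0, 7.0], [550.0, 20.0], [535.0, 35.0]]
lump (260, 209) [588.8  18.3] rect [589.   18.3] [21.2 17.6] 13.9 [[577.0, 24.0], [581.0, 7.0], [601.0, 12.0], [597.0, 29.0]]
wood (484, 328) [ 415.7 -296.8] rect [ 417.6 -297.1] [27.  32.1] 18.9 [[400.0, -286.0], [410.0, -317.0], [436.0, -308.0], [425.0, -278.0]]
wood (465, 281) [ 481.8 -274.3] rect [ 481.9 -274.3] [22.4 33. ] 20.9 [[466.0, -263.0], [477.0, -294.0], [498.0, -286.0], [486.0, -255.0]]
wood (257, 245) [536.5  21.3] rect [536.6  21.8] [19.5 23.3] 35.8 [[522.0, 26.0], [536.0, 7.0], [551.0, 18.0], [538.0, 37.0]]
wood (487, 210) [ 584.  -312.6] rect [ 584.9 -312.7] [28.  32.3] 14.2 [[567.0, -300.0], [575.0, -332.0], [602.0, -325.0], [594.0, -294.0]]
wood (470, 167) [ 650.7 -291.2] rect [ 650.2 -293.6] [21.5 32.4] 18.0 [[635.0, -281.0], [645.0, -312.0], [665.0, -306.0], [655.0, -275.0]]
[[633.7, 103.5], [621.1, -74.0], [480.2, -62.7], [493.5, 119.0]]
```

View pics/crop1.png

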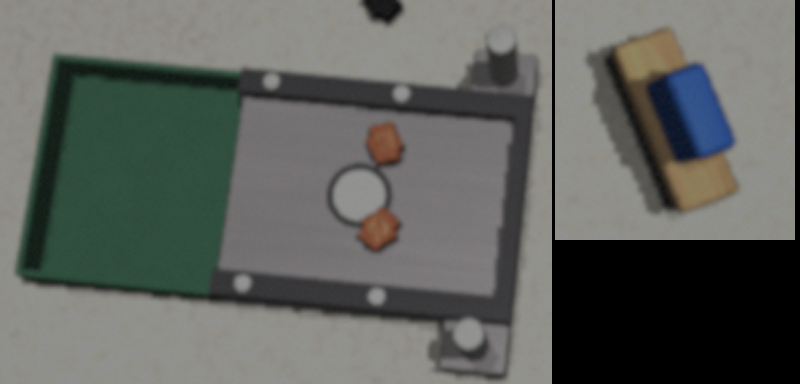

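```bash
cat > g.py <<'E'
from h import *
def go(x,y,z,deg):
    o=manip.observe(); M=rot(o['tcp_rot']); d=M.T@(np.array([x,y,z])-o['position'])
    a=np.degrees(np.arctan2(M[1,0],M[0,0])); sp=-((deg-a+180)%360-180)
    print('shift',np.round(d,1),'spin',round(np.radians(sp),3),'| pos',np.round(o['position'],1),'ang',round(a,1),'F',np.round(o['wrist_force'],1),'w',round(o['width'],1),'t',o['time_s'],'q',np.round(o['q'],2))
E
python3 -c "
from g import *
go(448,-285,230,-70.3)"
```

```text
shift [-694.   517.4   62.6] spin 2.458 | pos [191.5 541.8 291.5] ang 70.5 F [ 0.5  0.  -0.2] w 91.1 t 0.1 q [ 1.21  0.32  1.57 -0.    1.26 -0.02]
```

servo_tool(
  motion=[
    {"hand":91,"dx":-694,"dy":517,"dz":30,"spin":2.458},
    {"hand":91,"dx":-694,"dy":517,"dz":30,"spin":2.458},
    {"hand":91,"dx":-694,"dy":517,"dz":30,"spin":2.458},
    {"hand":91,"dx":-694,"dy":517,"dz":30,"spin":2.458},
    {"hand":91,"dx":-694,"dy":517,"dz":30,"spin":2.458},
    {"hand":91,"dx":-694,"dy":517,"dz":30,"spin":2.458},
    {"hand":91,"dx":-694,"dy":517,"dz":30,"spin":2.458},
    {"hand":91,"dx":-694,"dy":517,"dz":30,"spin":2.458},
    {"hand":91,"dx":-694,"dy":517,"dz":30,"spin":2.458},
    {"hand":91,"dx":-694,"dy":517,"dz":30,"spin":2.458},
    {"hand":91,"dx":-694,"dy":517,"dz":30,"spin":2.458},
    {"hand":91,"dx":-694,"dy":517,"dz":30,"spin":2.458},
  ],
)

```text
time_s: 1.3
position: [369.0, -32.7, 271.4]
tcp_rot: [-0.0, 0.959, -0.284, 0.0]
wrist_force: [2.1, 0.8, -1.3]
width: 90.8
```

```bash
python3 -c "
from g import *
go(448,-285,230,-70.3)"
```

```text
shift [203.6 168.6  41.4] spin 0.651 | pos [369.  -32.7 271.4] ang -33.0 F [ 2.1  0.8 -1.3] w 90.8 t 1.3 q [-0.12  0.01  2.01  0.    1.12  0.46]
```

servo_tool(
  motion=[
    {"hand":91,"dx":204,"dy":169,"dz":41,"spin":0.651},
    {"hand":91,"dx":204,"dy":169,"dz":41,"spin":0.651},
    {"hand":91,"dx":204,"dy":169,"dz":41,"spin":0.651},
    {"hand":91,"dx":204,"dy":169,"dz":41,"spin":0.651},
    {"hand":91,"dx":204,"dy":169,"dz":41,"spin":0.651},
    {"hand":91,"dx":204,"dy":169,"dz":41,"spin":0.651},
    {"hand":91,"dx":204,"dy":169,"dz":41,"spin":0.651},
    {"hand":91,"dx":204,"dy":169,"dz":41,"spin":0.651},
    {"hand":91,"dx":204,"dy":169,"dz":41,"spin":0.651},
    {"hand":91,"dx":204,"dy":169,"dz":41,"spin":0.651},
  ],
)

```text
time_s: 2.3
position: [449.7, -281.5, 230.9]
tcp_rot: [-0.0, 0.82, -0.572, 0.0]
wrist_force: [-0.3, -0.1, -0.1]
width: 91.3
```

```bash
python3 -c "
from m import *
from g import *
s=snap('wrist','w1.png')
for c in blobs(s['image'],'blue',200):
    r=world_rect(s,c,89); print(cv2.boundingRect(c),r)
go(448,-285,127,-70.3)"
```

```text
(317, 226, 30, 58) ((449.2695007324219, -284.85662841796875), (43.81944274902344, 20.857769012451172), 19.82522964477539)
shift [  2.5   2.9 104. ] spin 0.009 | pos [ 449.8 -281.7  231. ] ang -69.8 F [ 0.1 -0.2  0.5] w 90.6 t 2.35 q [-0.58  0.3   1.76  0.    1.08  0.64]
```

View pics/w1.png

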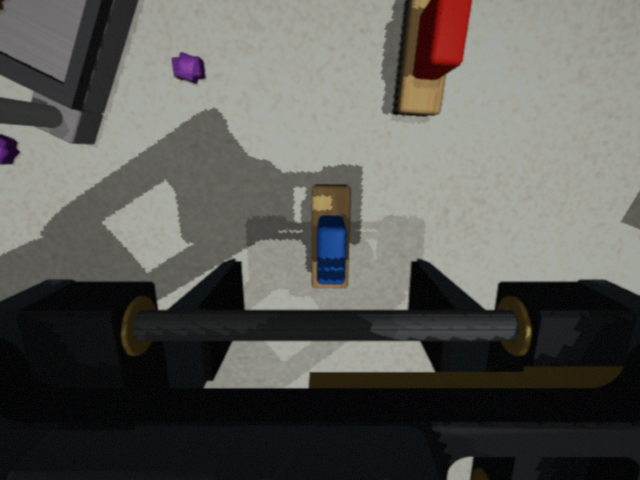

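The wrist view shows the blue grip at (331,250) between the open fingers, and the red brush is away at (440,40). I'm going down to grasp the blue one.

servo_tool(
  motion=[
    {"hand":91,"dx":2.7,"dy":2.5,"dz":35,"spin":0.009},
    {"hand":91,"dx":2.7,"dy":2.5,"dz":70,"spin":0.009},
    {"hand":91,"dx":2.7,"dy":2.5,"dz":92,"spin":0.009},
    {"hand":91,"dx":2.7,"dy":2.5,"dz":103,"spin":0.009},
    {"hand":91,"dx":2.7,"dy":2.5,"dz":103,"spin":0.009},
    {"hand":10,"dx":2.7,"dy":2.5,"dz":103,"spin":0.009},
    {"hand":10,"dx":2.7,"dy":2.5,"dz":103,"spin":0.009},
    {"hand":10,"dx":2.7,"dy":2.5,"dz":103,"spin":0.009},
    {"hand":10,"dx":2.7,"dy":2.5,"dz":103,"spin":0.009},
    {"hand":10,"dx":2.7,"dy":2.5,"dz":103,"spin":0.009},
    {"hand":10,"dx":2.7,"dy":2.5,"dz":103,"spin":0.009},
    {"hand":10,"dx":2.7,"dy":2.5,"dz":103,"spin":0.009},
  ],
)

```text
time_s: 3.55
position: [448.5, -286.3, 127.5]
tcp_rot: [-0.0, 0.817, -0.577, 0.0]
wrist_force: [-0.2, 0.7, 0.3]
width: 37.8
```

```bash
python3 -c "
from g import *
go(448,-285,127,-70.3)"
```

```text
shift [-1.4  0.   0.5] spin -0.002 | pos [ 448.5 -286.3  127.5] ang -70.4 F [-0.2  0.7  0.3] w 37.8 t 3.55 q [-0.59  0.41  1.89  0.    0.84  0.64]
```

servo_tool(
  motion=[
    {"hand":10},
    {"hand":10},
    {"hand":10},
    {"hand":10},
    {"hand":10,"dz":-15},
    {"hand":10,"dz":-45},
    {"hand":10,"dz":-85},
    {"hand":10,"dz":-115},
    {"hand":10,"dz":-120},
    {"hand":10,"dz":-120},
  ],
)

```text
validation failed for argument at $.mo...
```

```bash
python3 -c "
from g import *
go(557.4,-28.7,248,-95.4)"
```

```text
shift [-206.2 -189.  -120.5] spin 0.436 | pos [ 448.5 -286.3  127.5] ang -70.4 F [-0.2  0.7  0.3] w 37.8 t 3.55 q [-0.59  0.41  1.89  0.    0.84  0.64]
```

servo_tool(
  motion=[
    {"hand":10,"dx":0,"dy":0,"dz":0,"spin":0},
    {"hand":10,"dx":0,"dy":0,"dz":0,"spin":0},
    {"hand":10,"dx":0,"dy":0,"dz":0,"spin":0},
    {"hand":10,"dx":0,"dy":0,"dz":0,"spin":0},
    {"hand":10,"dx":0,"dy":0,"dz":-15,"spin":0},
    {"hand":10,"dx":0,"dy":0,"dz":-45,"spin":0},
    {"hand":10,"dx":0,"dy":0,"dz":-85,"spin":0},
    {"hand":10,"dx":0,"dy":0,"dz":-115,"spin":0},
    {"hand":10,"dx":0,"dy":0,"dz":-120,"spin":0},
    {"hand":10,"dx":0,"dy":0,"dz":-120,"spin":0},
  ],
)

```text
time_s: 4.55
position: [448.4, -286.3, 247.5]
tcp_rot: [-0.0, 0.817, -0.577, 0.0]
wrist_force: [-0.1, -0.6, -1.7]
width: 21.9
```

```bash
python3 -c "
from g import *
go(557.4,-28.7,248,-95.4)"
```

```text
shift [-206.1 -189.    -0.5] spin 0.436 | pos [ 448.4 -286.3  247.5] ang -70.4 F [-0.1 -0.6 -1.7] w 21.9 t 4.55 q [-0.59  0.29  1.73  0.    1.12  0.64]
```

The jaws stopped at 21.9 mm and the force shows about 1.6 N, so the brush is held. Next I carry it over the bed.

servo_tool(
  motion=[
    {"hand":10,"dx":-20,"dy":-18,"dz":0,"spin":0.05},
    {"hand":10,"dx":-45,"dy":-41,"dz":0,"spin":0.1},
    {"hand":10,"dx":-72,"dy":-66,"dz":0,"spin":0.16},
    {"hand":10,"dx":-100,"dy":-92,"dz":0,"spin":0.22},
    {"hand":10,"dx":-128,"dy":-118,"dz":0,"spin":0.28},
    {"hand":10,"dx":-156,"dy":-143,"dz":0,"spin":0.34},
    {"hand":10,"dx":-181,"dy":-166,"dz":0,"spin":0.39},
    {"hand":10,"dx":-199,"dy":-182,"dz":0,"spin":0.425},
    {"hand":10,"dx":-206,"dy":-189,"dz":0,"spin":0.436},
    {"hand":10,"dx":-206,"dy":-189,"dz":0,"spin":0.436},
    {"hand":10,"dx":-206,"dy":-189,"dz":0,"spin":0.436},
  ],
)

```text
time_s: 5.65
position: [556.8, -29.7, 246.3]
tcp_rot: [-0.001, -0.673, 0.74, 0.001]
wrist_force: [-0.8, 0.6, -3.5]
width: 21.8
```

```bash
python3 -c "
from m import *
from g import *
s=snap('wrist','w2.png'); s=snap('scene','s2.png')
a=cv2.imread('pics/w2.png');b=cv2.imread('pics/s2.png')[100:340,180:540]
cv2.imwrite('pics/c2.png',np.hstack([cv2.resize(a,(400,300)),cv2.resize(b,(400,300))]))
go(557.4,-28.7,160,-95.4)"
```

```text
shift [-1.4 -0.4 87. ] spin -0.001 | pos [556.9 -30.1 247. ] ang -95.5 F [ 0.3  0.6 -2.3] w 21.6 t 5.75 q [-0.07  0.33  1.67 -0.    1.14  1.59]
```

View pics/c2.png

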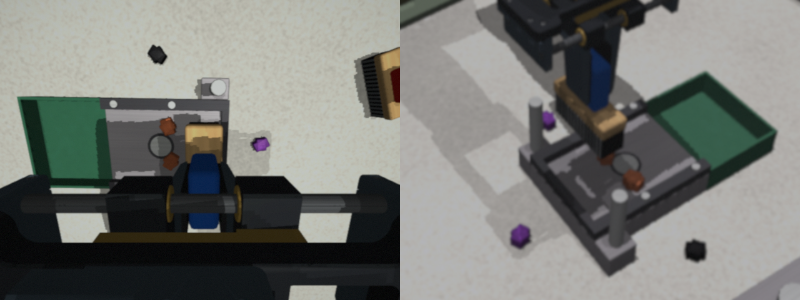

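The wrist half shows the brush upright above the back of the bed, aligned with the rails. Both lumps are ahead of it, at (168,127) and (170,160). I'm checking the press axes from this nearer view.

```bash
python3 -c "
from m import *
s=pickle.load(open('pics/w2.png.pkl','rb'))
ex=np.array([.0946,.9955]);ey=np.array([-.9955,.0946]);O=np.array([560.1,31.3])
def pr(p): d=p[:2]-O; return np.round([d@ex,d@ey],1)
for n,u,v,z in (('rail/tray',166,155,42),('back',365,162,42),('trayfar',35,155,34)): print(n,pr(ray(s,u,v,z)))
for c in blobs(s['image'],'lump',60):
    m=cv2.moments(c);u,v=m['m10']/m['m00'],m['m01']/m['m00'];p=pr(ray(s,u,v,37));e=np.array([pr(ray(s,*q[0],37)) for q in c]);print(u,v,p,e.min(0),e.max(0))
print(pr(np.array([556.9,-30.1])))
"
```

```text
rail/tray [ 76.4 -70.1]
back [-94.3 -64.4]
trayfar [195.4 -69.8]
267.0953045095304 201.90934449093444 [ -7.5 -29. ] [-16.5 -41.5] [  2.6 -17.9]
[-61.4  -2.6]
```

servo_tool(
  motion=[
    {"hand":10,"dx":0,"dy":0,"dz":15,"spin":0},
    {"hand":10,"dx":0,"dy":0,"dz":35,"spin":0},
    {"hand":10,"dx":0,"dy":0,"dz":55,"spin":0},
    {"hand":10,"dx":0,"dy":0,"dz":70,"spin":0},
    {"hand":10,"dx":0,"dy":0,"dz":78,"spin":0},
    {"hand":10,"dx":0,"dy":0,"dz":83,"spin":0},
    {"hand":10,"dx":0,"dy":0,"dz":86,"spin":0},
    {"hand":10,"dx":0,"dy":0,"dz":86,"spin":0},
    {"hand":10,"dx":0,"dy":0,"dz":86,"spin":0},
  ],
)

```text
time_s: 6.65
position: [557.9, -29.0, 162.0]
tcp_rot: [0.0, -0.673, 0.74, -0.0]
wrist_force: [0.6, 0.2, -2.4]
width: 21.6
```

```bash
python3 -c "
from m import *
from g import *
snap('scene','s3.png');snap('top','t3.png')
a=cv2.imread('pics/t3.png')[150:310,90:350];b=cv2.imread('pics/s3.png')[120:330,250:530]
cv2.imwrite('pics/c3.png',np.hstack([cv2.resize(a,(400,300)),cv2.resize(b,(400,300))]))
go(560.1+90*.0946+3,31.3+90*.9955-.3,160,-95.4)"
```

```text
shift [-150.1    0.4    2.1] spin 0.0 | pos [557.9 -28.9 162.1] ang -95.4 F [ 0.2  0.2 -1.9] w 21.7 t 6.75 q [-0.07  0.41  1.79  0.    0.95  1.59]
```

View pics/c3.png

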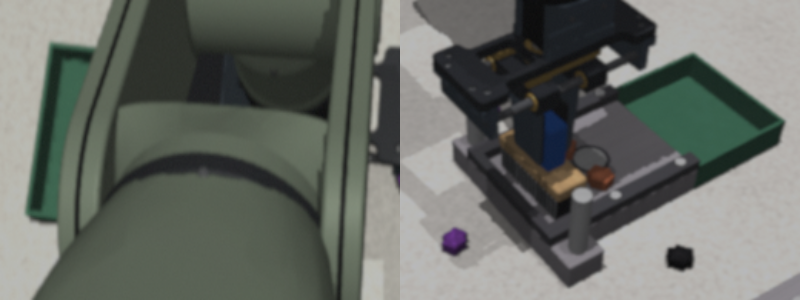

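The scene half shows the brush seated between the rails behind both lumps. The top view is blocked by the arm. I start the sweep.

servo_tool(
  motion=[
    {"hand":10,"dx":0,"dy":0,"dz":2.5,"spin":0},
    {"hand":10,"dx":-5,"dy":0,"dz":2.5,"spin":0},
    {"hand":10,"dx":-12,"dy":0,"dz":2.5,"spin":0},
    {"hand":10,"dx":-20,"dy":0,"dz":2.5,"spin":0},
    {"hand":10,"dx":-28,"dy":0,"dz":2.5,"spin":0},
    {"hand":10,"dx":-36,"dy":0,"dz":2.5,"spin":0},
    {"hand":10,"dx":-44,"dy":0,"dz":2.5,"spin":0},
    {"hand":10,"dx":-52,"dy":0,"dz":2.5,"spin":0},
    {"hand":10,"dx":-60,"dy":0,"dz":2.5,"spin":0},
    {"hand":10,"dx":-68,"dy":0,"dz":2.5,"spin":0},
    {"hand":10,"dx":-74,"dy":0,"dz":2.5,"spin":0},
    {"hand":10,"dx":-78,"dy":0,"dz":2.5,"spin":0},
  ],
)

```text
time_s: 7.95
position: [564.9, 49.4, 158.9]
tcp_rot: [0.0, -0.673, 0.739, 0.0]
wrist_force: [0.7, -0.5, -3.0]
width: 21.5
```

```bash
python3 -c "
from m import *
from g import *
snap('scene','s4.png');snap('wrist','w4.png')
a=cv2.imread('pics/w4.png');b=cv2.imread('pics/s4.png')[120:330,250:530]
cv2.imwrite('pics/c4.png',np.hstack([cv2.resize(a,(400,300)),cv2.resize(b,(400,300))]))
go(560.1+95*.0946+3,31.3+95*.9955-.3,160,-95.4)"
```

```text
shift [-76.6   0.   -1.1] spin 0.001 | pos [564.9  49.3 158.9] ang -95.4 F [-0.2  0.4 -2. ] w 21.7 t 8.05 q [0.07 0.42 1.77 0.   0.95 1.73]
```

View pics/c4.png

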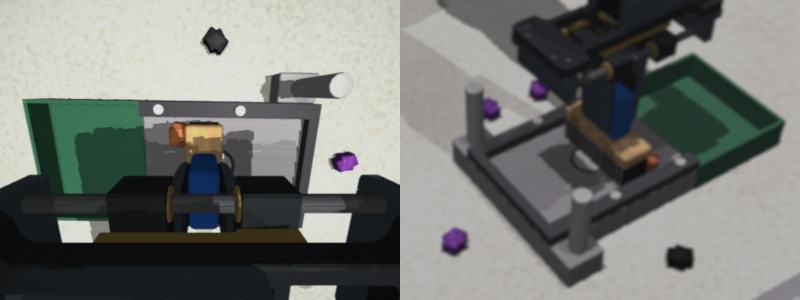

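The lump on the -y side is being pushed ahead of the brush (wrist half, (178,134)). Nothing has been left behind on the visible bed, so I continue off the open end.

servo_tool(
  motion=[
    {"hand":10,"dx":-6,"dy":0,"dz":0,"spin":0},
    {"hand":10,"dx":-14,"dy":0,"dz":0,"spin":0},
    {"hand":10,"dx":-22,"dy":0,"dz":0,"spin":0},
    {"hand":10,"dx":-30,"dy":0,"dz":0,"spin":0},
    {"hand":10,"dx":-38,"dy":0,"dz":0,"spin":0},
    {"hand":10,"dx":-46,"dy":0,"dz":0,"spin":0},
    {"hand":10,"dx":-54,"dy":0,"dz":0,"spin":0},
    {"hand":10,"dx":-62,"dy":0,"dz":0,"spin":0},
    {"hand":10,"dx":-70,"dy":0,"dz":0,"spin":0},
    {"hand":10,"dx":-76,"dy":0,"dz":0,"spin":0},
    {"hand":10,"dx":-80,"dy":0,"dz":0,"spin":0},
    {"hand":10,"dx":-80,"dy":0,"dz":0,"spin":0},
  ],
)

```text
time_s: 9.25
position: [572.4, 128.9, 159.0]
tcp_rot: [0.0, -0.673, 0.739, 0.0]
wrist_force: [-0.3, -0.8, -1.9]
width: 21.8
```

servo_tool(
  motion=[
    {"hand":10,"dx":0,"dy":0,"dz":-10,"spin":0},
    {"hand":10,"dx":0,"dy":0,"dz":-30,"spin":0},
    {"hand":10,"dx":0,"dy":0,"dz":-60,"spin":0},
    {"hand":10,"dx":0,"dy":0,"dz":-85,"spin":0},
    {"hand":10,"dx":0,"dy":0,"dz":-95,"spin":0},
    {"hand":10,"dx":0,"dy":0,"dz":-95,"spin":0},
  ],
)

```text
time_s: 9.85
position: [573.0, 128.2, 255.8]
tcp_rot: [0.002, -0.673, 0.74, -0.001]
wrist_force: [0.9, 0.5, -2.1]
width: 22.1
```

```bash
python3 -c "
from m import *
from g import *
snap('scene','s5.png');snap('wrist','w5.png')
a=cv2.imread('pics/w5.png');b=cv2.imread('pics/s5.png')[120:330,250:530]
cv2.imwrite('pics/c5.png',np.hstack([cv2.resize(a,(400,300)),cv2.resize(b,(400,300))]))
go(448,-285,255,-70.3)"
```

```text
shift [422.9  84.3  -1.6] spin -0.438 | pos [571.8 128.1 253.1] ang -95.4 F [-0.2 -0.3 -2.8] w 21.8 t 9.95 q [0.2  0.36 1.6  0.   1.18 1.87]
```

View pics/c5.png

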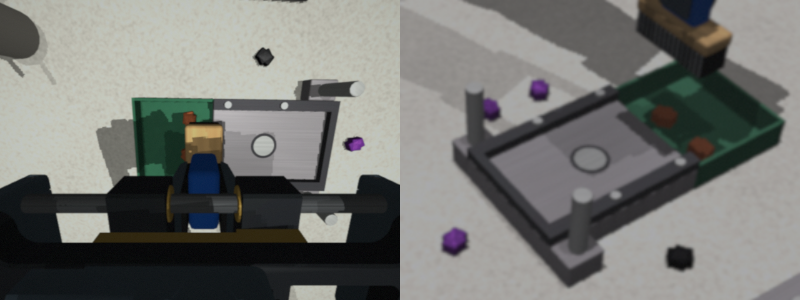

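Both lumps lie in the green tray (scene half, (663,117) and (700,147)) and the bed is empty. I carry the brush back to the free spot it came from.

servo_tool(
  motion=[
    {"hand":10,"dx":20,"dy":4,"dz":0,"spin":-0.02},
    {"hand":10,"dx":55,"dy":11,"dz":0,"spin":-0.06},
    {"hand":10,"dx":95,"dy":19,"dz":0,"spin":-0.1},
    {"hand":10,"dx":137,"dy":27,"dz":0,"spin":-0.14},
    {"hand":10,"dx":180,"dy":36,"dz":0,"spin":-0.19},
    {"hand":10,"dx":223,"dy":44,"dz":0,"spin":-0.23},
    {"hand":10,"dx":266,"dy":53,"dz":0,"spin":-0.28},
    {"hand":10,"dx":308,"dy":61,"dz":0,"spin":-0.32},
    {"hand":10,"dx":350,"dy":70,"dz":0,"spin":-0.36},
    {"hand":10,"dx":385,"dy":77,"dz":0,"spin":-0.4},
    {"hand":10,"dx":412,"dy":82,"dz":0,"spin":-0.43},
    {"hand":10,"dx":423,"dy":84,"dz":0,"spin":-0.438},
  ],
)

```text
time_s: 11.15
position: [447.6, -286.6, 252.2]
tcp_rot: [0.0, 0.817, -0.577, -0.002]
wrist_force: [-0.2, 0.8, -1.9]
width: 22.1
```

servo_tool(
  motion=[
    {"hand":10,"dx":0,"dy":0,"dz":0,"spin":0},
    {"hand":10,"dx":0,"dy":0,"dz":20,"spin":0},
    {"hand":10,"dx":0,"dy":0,"dz":50,"spin":0},
    {"hand":10,"dx":0,"dy":0,"dz":80,"spin":0},
    {"hand":10,"dx":0,"dy":0,"dz":100,"spin":0},
    {"hand":10,"dx":0,"dy":0,"dz":112,"spin":0},
    {"hand":10,"dx":0,"dy":0,"dz":116,"spin":0},
    {"hand":10,"dx":0,"dy":0,"dz":116,"spin":0},
  ],
)

```text
time_s: 11.95
position: [449.3, -284.3, 137.9]
tcp_rot: [-0.0, 0.818, -0.575, -0.0]
wrist_force: [0.3, 0.6, -1.2]
width: 21.9
```

```bash
python3 -c "
from g import *
go(448,-285,127.5,-70.3)"
```

```text
shift [ 0.2  1.5 10.4] spin 0.001 | pos [ 449.3 -284.3  137.9] ang -70.3 F [ 0.3  0.6 -1.2] w 21.9 t 11.95 q [-0.59  0.4   1.88  0.    0.86  0.64]
```

servo_tool(
  motion=[
    {"hand":10,"dx":0,"dy":0,"dz":4,"spin":0},
    {"hand":10,"dx":0,"dy":0,"dz":7,"spin":0},
    {"hand":10,"dx":0,"dy":0,"dz":9,"spin":0},
    {"hand":10,"dx":0,"dy":0,"dz":10,"spin":0},
    {"hand":10,"dx":0,"dy":0,"dz":10,"spin":0},
    {"hand":10,"dx":0,"dy":0,"dz":10,"spin":0},
  ],
)

```text
time_s: 12.55
position: [449.0, -284.9, 128.0]
tcp_rot: [-0.0, 0.818, -0.576, 0.0]
wrist_force: [-0.8, 0.8, -0.6]
width: 22.0
```

servo_tool(
  motion=[
    {"hand":10,"dx":0,"dy":0,"dz":0.5,"spin":0},
    {"hand":35,"dx":0,"dy":0,"dz":0.5,"spin":0},
    {"hand":91,"dx":0,"dy":0,"dz":0.5,"spin":0},
    {"hand":91,"dx":0,"dy":0,"dz":0.5,"spin":0},
    {"hand":91,"dx":0,"dy":0,"dz":0.5,"spin":0},
    {"hand":91,"dx":0,"dy":0,"dz":0.5,"spin":0},
    {"hand":91,"dx":0,"dy":0,"dz":0.5,"spin":0},
    {"hand":91,"dx":0,"dy":0,"dz":0.5,"spin":0},
    {"hand":91,"dx":0,"dy":0,"dz":0.5,"spin":0},
  ],
)

```text
time_s: 13.45
position: [449.0, -284.8, 127.4]
tcp_rot: [-0.0, 0.818, -0.576, -0.0]
wrist_force: [0.2, 0.3, 0.6]
width: 83.2
```

servo_tool(
  motion=[
    {"hand":91,"dx":0,"dy":0,"dz":-15,"spin":0},
    {"hand":91,"dx":0,"dy":0,"dz":-40,"spin":0},
    {"hand":91,"dx":0,"dy":0,"dz":-80,"spin":0},
    {"hand":91,"dx":0,"dy":0,"dz":-120,"spin":0},
    {"hand":91,"dx":0,"dy":0,"dz":-140,"spin":0},
    {"hand":91,"dx":0,"dy":0,"dz":-140,"spin":0},
  ],
)

```text
time_s: 14.05
position: [450.2, -285.6, 270.8]
tcp_rot: [-0.0, 0.818, -0.576, 0.004]
wrist_force: [0.1, 0.5, -0.2]
width: 91.0
```

```bash
python3 -c "
from m import *
from g import *
snap('scene','s6.png');snap('top','t6.png')
a=cv2.imread('pics/t6.png');b=cv2.imread('pics/s6.png')
cv2.imwrite('pics/c6.png',np.hstack([cv2.resize(a,(400,300)),cv2.resize(b,(400,300))]))
s=pickle.load(open('pics/t6.png.pkl','rb'))
O=np.array([560.1,31.3])
for c in blobs(s['image'],'lump',30): p=np.array(world_rect(s,c,11)[0])-O; print('lump press',p@[.0946,.9955],p@[-.9955,.0946])
go(448,-285,255,-70.3)"
```

```text
lump press 124.05682761444092 21.34652220642092
lump press 120.70064968322755 -38.59184558227537
shift [ 0.2  0.7 11.9] spin -0.0 | pos [ 448.6 -284.6  266.9] ang -70.3 F [ 0.1  0.5 -0.5] w 90.8 t 14.15 q [-0.59  0.27  1.7   0.    1.17  0.64]
```

View pics/c6.png

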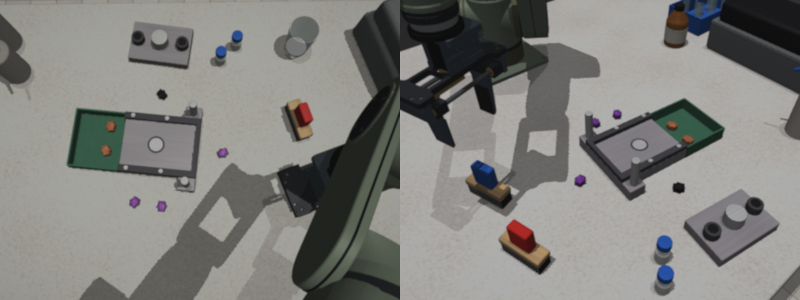

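Both lumps are in the tray, at about (110,126) and (106,150) in the top half. The blue brush stands on its bristles at (488,185) in the scene half, with the gripper clear above it and nothing else disturbed. I'm handing in.

```bash
python3 -c "
from h import *
print(manip.close_job())"
```

```text
the job is handed in; nothing more can be done
None
```

I swept both lumps off the open end of the die bed into the green tray with the blue-grip brush. Then I stood the brush, bristles down, back on the bench where it came from, well clear of the die set, and let go.

- **Lumps:** the last top view puts them at about press (124, 21) and (121, -39) mm, inside the tray, and the bed is empty.
- **Brush and gripper:** in the last scene view the brush stands upright and free. The gripper is open and about 100 mm above it.
- **Everything else:** the red brush and the black and purple decoys look undisturbed.
- **Limits:** the job took about 14 s. Wrist force readings at the end of each move stayed under about 4 N.

One press corner read in the close wrist view was about 6 mm off my earlier estimate. I put that down to a rough pixel reading, and the brush ran between the rails without any sign of contact.

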